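# Fit the missing locating pin in the board-test fixture

## Task

The board-test fixture is missing one of its two locating pins. Take the matching pin (the twin of the one already standing in the fixture) out of the pin rack, feel for the blind hole in the empty pin block, and press the pin straight in until its collar sits flat on the block, then let go. Never push on the fixture with more than 60 N, and leave the other pins and the things on the bench where they are.

Things in the scene. Friction and masses are not known exactly. Their poses are not given: they have to be found in the camera images.
- pin_mid (a point): centre of the loose steel locating pin to fit, upright in one of the rack's three sockets, the tallest of the three pins there. On its axis, half-way up: 32 mm above its foot, 6 mm above the collar's top face, 32 mm below its nose; z towards the nose. At the start the collar rests on the rack's top and the shank is loose in its socket (3 mm of play)
- pin: the same pin, origin at the centre of its foot, 64 mm long. From the foot up: round shank 10 mm across, 22 mm long, flat foot with a square edge; collar 20 mm across, 4 mm thick; round head 12 mm across, 38 mm long, straight for 32 mm, tapered over the last 6 mm. About 55 g, give or take 40 per cent
- pin_rack: fixed grey plastic block, 54 mm (x) by 156 mm (y) by 40 mm high, with three sockets in a row along its y axis, 50 mm apart; origin under its centre
- fixture: fixed board-test fixture: two brown laminate plates 190 mm (x) by 260 mm (y) on pillars, upper one's top 72 mm above the bench, brass probes in the middle up to 78 mm. Origin under its centre on the bench, z up. On it two aluminium pin blocks with flat tops 44 by 44 mm, 82 mm above the bench, and low slotted ears: one is empty, the other holds the twin pin
- hole_mid (a point): middle of the empty pin block's adjustment range, at the level of its flat top (82 mm above the bench). The block is clamped somewhere in its slots: its hole lies up to 3.5 mm off this point along the fixture's x and up to 3.5 mm along its y, either way; that shift is not measured. Hole: centre of the block's top, vertical, 11 mm across, 24 mm deep, blind, sharp unchamfered edge
- hole_floor (a point): point 24 mm straight below hole_mid. The shank slides freely into the first 13 mm of the hole; then the hole is tight and takes a steady push of about 7 to 10 N for the last 9 mm, until the collar lands on the block's top and the push rises steeply. The pin stays at the depth where it is left. The block does not yield to a push
- twin_pin (a point): point on the axis of the pin that already stands in the other block, at the level of that block's top; an identical pin, fixed, whose head stands 42 mm above the block: leave it alone
- slim_mid (a point): a slimmer steel pin (head 8 mm across, 50 mm long in all) in another socket of the rack, half-way up: leave it in place
- stub_mid (a point): a short stout steel pin (head 20 mm across, 34 mm long in all) in another socket of the rack, half-way up: leave it in place
- circuit_board: loose green circuit board 90 by 60 mm lying flat on the bench, origin under its centre: leave it in place
- screwdriver: loose screwdriver 170 mm long with a black handle 26 mm across, lying on the bench, origin under its middle: leave it in place
- mouse: loose black computer mouse, about 98 by 58 by 34 mm, origin under its centre: leave it in place

How it is judged:
By the outcome, as a careful person would: the job done as asked, in the order asked, and still so for the second after the job is handed in, with the robot touching nothing.
It also fails if it takes over 72 s, if anything falls off the work surface, if the arm or the gripper's body presses on something with over 40 N, if the wrist force passes 120 N, or if a joint passes its speed limit or range.

## Robot

A 7-joint arm with a two-finger parallel gripper is mounted at the origin on the work surface. World frame = base frame: x ahead of the robot, y to its left, z up, the work surface at z = 0. Lengths are in m, angles in rad, forces in N, time in s.
With the tool pointing down it reaches from about 0.425 to 0.925 m from the base axis. Payload 6.8 kg.
Tool frame: the origin (TCP) lies midway between the tips of the shut fingers; the grasp point (between the pads) lies 19 mm behind it; z points along the fingers, y is the line along which they close (so a half turn about z gives the same grasp; the last joint's range is limited). The gripper opens to 85 mm and grips with 20 to 120 N. Pads are 22 mm wide; open, the fingers measure 114 mm over their backs; the gripper's body (76 mm by 85 mm) begins 54 mm behind the grasp point. The pads swing forward as they close: fully open they stand 13 mm farther back than shut.
Start: joints at [-1.398, 0.477, 0.022, 1.555, -0.011, 1.109, -0.083], TCP at [0.187, 0.649, 0.211] pointing down, gripper open.
Joint ranges: [-2.96, 2.96], [-0.34, 2.1], [-1.41, 1.46], [0.24, 2.44], [-1.37, 4.51], [0.17, 1.92], [-2.96, 2.96]. Speed limits (rad/s): [2.39, 2.39, 3.14, 3.14, 3.14, 3.14, 3.14].

## Interface

Orientations are given as a rotation vector (axis times angle).
In Python, from bench import r gives the robot as it stands. The module is installed in compiled form; this text tells all that it offers.
- The arm moves only by the tool apply_moves, never from a script. Its argument "rows" is a list of rows, each a list of 6 numbers: the shift along the tool's x, y, z scaled (see below), then the turn, a rotation vector about the tool's x, y, z scaled (see below). A call has 1 to 5 rows; each row is the pose to reach, as a shift and turn from the pose commanded when the call began, along the tool's axes at that moment; what a row does not reach only later rows make up. The controller multiplies each number of a shift by 0.25 m and each number of a turn by 90 degrees. A row lasts 1/8 s, in which the tool goes at most 62.5 mm and 10.7 degrees, less where a joint would pass 70% of its speed; a pose out of reach is approached as far as the arm can. A call with a number of a shift or a turn outside -1 to 1 is refused whole. A call with a gripper value outside its range is refused whole. "claw" is the opening, from 0 (shut) to 1 (fully open), set as the call begins (left out, the last holds). The fingers move at their own pace and stop on an object; "newtons" is the grip in N (left out, the last holds). Time passes only in rows, so rows that repeat a pose let the fingers close. It gives the time, the measured TCP pose, the force, the opening and the grip force at its end, in the units of the state.
- r.get_obs(): the state, without advancing time (a new reading comes with each control period).
- r.grab_frame(name): name is "scene" or "top" or "wrist"; returns a dict with "pixels" (480x640x3 uint8, red, green, blue), "intrinsics" (3x3 intrinsics, pixels), "eye" and "attitude" of the camera in the world. Camera axes: x right, y up, looking along -z (the intrinsics and any distortion apply to the point x, -y, -z); pixel columns grow to the right and rows downward; lengths in m; the calibration is good to about 2 mm. A picture is of the moment at which its call begins. There is no depth.
- r.hand_in(): hands the job in; it is judged then, once.
Trained networks look in a picture, given as the dict that the camera call returned (one of the last four; its "shot" number tells which), for a name from the list of things; names that differ only in an ending like _2 or _b are one class to them, and where a whole thing is asked for, a point or a joint stands for the part that bears it (a point fixed in the world has none). Each returns a list of dicts, best first, with "conf" (0 to 1); they miss things now and then, are a little off and sometimes report something else, mostly with a low value. They report only what shows in the picture. A call takes as long as a camera call.
- r.search_frame(picture, thing): "rect" ([left, top, width, height] in pixels, round what is visible of it).
- r.outline_of(picture, thing): "pixels" (480x640 bool, what is visible of it) and "rect" ([left, top, width, height] in pixels, round what is visible of it).
- r.landmark_of(picture, thing): "point" ([column, row] in pixels: a listed point, or the origin of a listed thing).
The state is a dict: "clock": time; "joints": joint angles; "qvel": joint speeds; "tau": joint torques, N m; "tcp_pos": TCP position; "orientation": TCP orientation; "contact_force": force on the tool from outside, world axes, zero at the start; "moment": the same for the moment, N m; "grip_width": finger opening in m; "gripper_force": force on a finger pad.
Only numpy, scipy, OpenCV 4.12 (cv2) and the standard library are available. Lean on these libraries where they do the work, as an engineer would, in place of code of your own. Each camera call takes 0.05 s, during which the arm holds its last target. There are 200 camera calls.

## Working session

There is one attempt and no reset: what is moved stays moved. The work goes in short steps, Python scripts to look and compute and a tool call to move; the robot and the scene stay as the last step left them, time stands still between calls to the robot, and variables do not carry over. Pictures are saved under pics/ and viewed, at most 10 in all, crops included, and the job is handed in when it is done.

Besides the shell and the picture viewer there is one more tool, called after ">>>" as a command line: name --pt "numbers of a row" for each row, then --argument value for the rest. apply_moves: Moves the arm, as the interface text tells. Its arguments: {"type":"object","properties":{"rows":{"type":"array","items":{"type":"array","items":{"type":"number"}}},"claw":{"type":"number"},"newtons":{"type":"number"}},"required":["rows"]}

```bash
mkdir -p pics; cat > h.py <<'E'
import numpy as np, cv2
from scipy.spatial.transform import Rotation as R
from bench import r
def att(f):
    a=np.array(f["attitude"],float)
    return a if a.shape==(3,3) else (R.from_rotvec(a).as_matrix() if a.size==3 else R.from_quat(a).as_matrix())
def ray(f,p):
    K=np.array(f["intrinsics"]); d=np.linalg.inv(K)@[p[0],p[1],1.]
    return np.array(f["eye"]),att(f)@[d[0],-d[1],-d[2]]
def atz(f,p,z):
    o,d=ray(f,p); return o+d*(z-o[2])/d[2]
def proj(f,X):
    c=att(f).T@(np.array(X)-f["eye"]); c=np.array(f["intrinsics"])@[c[0],-c[1],-c[2]]; return c[:2]/c[2]
def save(f,n): cv2.imwrite("pics/"+n+".png",f["pixels"][:,:,::-1])
Z=dict(pin_mid=.050,slim_mid=None,stub_mid=None,pin_rack=0,fixture=0,hole_mid=.082,twin_pin=.082,hole_floor=.058,circuit_board=0,screwdriver=0,mouse=0)
E
python3 - <<'E'
from h import *
print(r.get_obs())
for n in ["scene","top","wrist"]:
    f=r.grab_frame(n); save(f,n+"0"); print(n,[k for k in f],f["eye"],f["attitude"],f["intrinsics"])
    for t in Z:
        l=r.landmark_of(f,t)
        if l:
            l=l[0]; print(t,round(l["conf"],2),np.round(l["point"],1),np.round(atz(f,l["point"],Z[t] or .05),4))
E
```

```text
{'clock': 0.0, 'joints': array([-1.39812233,  0.47784011,  0.02232781,  1.55645862, -0.0115147 ,
        1.10932162, -0.08308362]), 'qvel': array([-1.16888759e-03,  1.44124192e-05,  1.27147035e-03, -1.48949384e-03,
       -1.56390341e-03,  1.73788248e-04, -9.01418066e-04]), 'tau': array([-8.35393839e-04, -5.96449256e+01,  1.60739467e+00, -2.81203526e+01,
        1.24043811e-02,  9.42724786e-03,  9.69626683e-06]), 'tcp_pos': array([0.18687014, 0.64794625, 0.21019568]), 'orientation': array([-4.39506170e-01, -3.11055256e+00,  2.97580470e-03]), 'contact_force': array([-0.81643731,  0.17150748,  0.5855664 ]), 'moment': array([ 0.02997154, -0.01281676, -0.0178271 ]), 'gripper_force': 0.0, 'grip_width': 0.08557333529467963}
scene ['pixels', 'intrinsics', 'eye', 'attitude', 'shot'] [ 1.55153234 -0.16485494  0.77648131] [0.77332881 0.67287309 1.35475392] [[602.2855428    0.         329.39006071]
 [  0.         602.2855428  230.07184398]
 [  0.           0.           1.        ]]
pin_mid 0.45 [498.2 213.9] [0.5345 0.3193 0.05  ]
slim_mid 0.56 [472.8 219.6] [0.5508 0.2583 0.05  ]
stub_mid 0.66
[... 813 characters left out ...]
.2573 0.05  ]
pin_rack 0.91 [144.8 251.6] [0.5395 0.2967 0.05  ]
fixture 0.78 [374.4 246. ] [ 0.5636 -0.1828  0.05  ]
hole_mid 0.61 [340.7 266.1] [ 0.5196 -0.1117  0.082 ]
twin_pin 0.81 [412.  216.9] [ 0.624  -0.2555  0.082 ]
hole_floor 0.62 [340.1 269.8] [ 0.5119 -0.1117  0.058 ]
circuit_board 0.79 [233.3 304. ] [0.4351 0.1086 0.05  ]
screwdriver 0.66 [226.3 150.7] [0.7563 0.1336 0.05  ]
mouse 0.77 [503.6 241.7] [ 0.5796 -0.4542  0.05  ]
wrist ['pixels', 'intrinsics', 'eye', 'attitude', 'shot'] [0.12231437 0.6674637  0.37281682] [-0.23008451 -0.17239972  1.28128225] [[421.50176466   0.         311.06368573]
 [  0.         421.50176466 237.0841172 ]
 [  0.           0.           1.        ]]
```

View scene.

View pics/scene0.png

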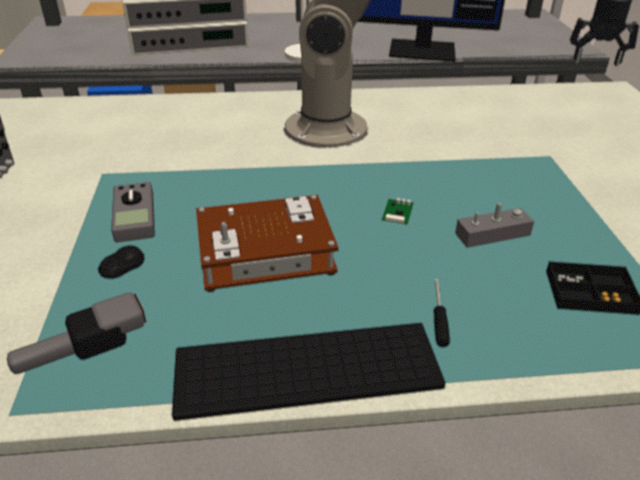

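View pics/top0.png

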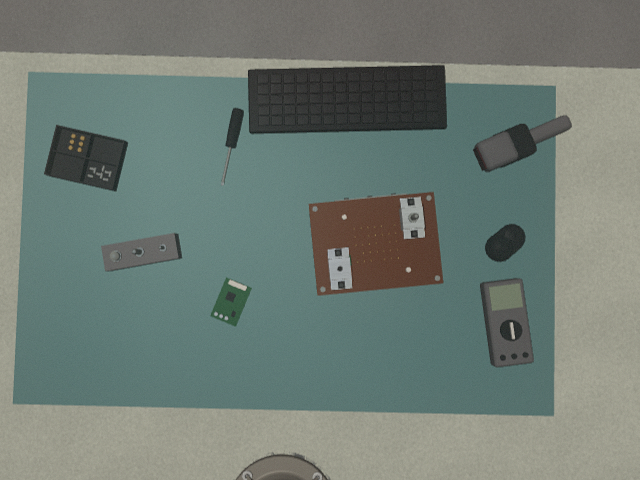

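```bash
cat >> h.py <<'E'
def plan(p,yaw,o=None):
    """yaw: world angle of tool y axis (mod pi). Tool down."""
    o=o or r.get_obs(); T=R.from_rotvec(o["orientation"]); best=None
    for k in (-1,0,1,2):
        y=np.array([np.cos(yaw+k*np.pi),np.sin(yaw+k*np.pi),0]); z=np.array([0,0,-1.]); M=np.c_[np.cross(y,z),y,z]
        w=(T.inv()*R.from_matrix(M)).as_rotvec()
        if best is None or np.linalg.norm(w)<np.linalg.norm(best): best=w
    s=T.inv().apply(np.array(p)-o["tcp_pos"])
    print("shift",np.round(s/.25,3),"turn",np.round(best/(np.pi/2),3),"| mm",np.round(s*1e3,1),"deg",np.round(np.degrees(best),1))
E
python3 - <<'E'
from h import *
o=r.get_obs(); M=R.from_rotvec(o["orientation"]).as_matrix(); print(M.round(3))
f=r.grab_frame("top"); w=r.grab_frame("wrist")
A=att(w); print("cam in tool",M.T@(w["eye"]-o["tcp_pos"]),"\n",(M.T@A).round(3))
for t,z in (("pin_rack",.04),("fixture",.072)):
    m=r.outline_of(f,t)[0]["pixels"].astype(np.uint8)
    q=cv2.boxPoints(cv2.minAreaRect(cv2.findNonZero(m))); P=np.array([atz(f,p,z)[:2] for p in q]); print(t,P.round(3).tolist(),P.mean(0))
    for i in range(2):
        d=P[i+1]-P[i]; print(np.linalg.norm(d),np.degrees(np.arctan2(d[1],d[0])))
plan([.54,.305,.26],0.13); plan([.54,.305,.26],-0.13)
E
```

```text
[[-0.961  0.277 -0.   ]
 [ 0.277  0.961  0.   ]
 [ 0.     0.    -1.   ]]
cam in tool [ 0.06741299  0.0002004  -0.16161593] 
 [[-0.001  0.964  0.265]
 [ 1.     0.     0.001]
 [ 0.     0.265 -0.964]]
pin_rack [[0.551, 0.393], [0.583, 0.23], [0.525, 0.218], [0.494, 0.381]] [0.53841047 0.30572087]
0.16614242693060002 -78.99838334827193
0.058648201052971256 -168.52606650295579
fixture [[0.651, -0.041], [0.684, -0.302], [0.49, -0.324], [0.457, -0.065]] [ 0.57033032 -0.18300143]
0.263498279312857 -82.83116588684159
0.19537482371782636 -173.4355645556718
shift [-1.737 -0.929 -0.195] turn [-0.     0.     0.738] | mm [-434.4 -232.3  -48.8] deg [-0.   0.  66.5]
shift [-1.737 -0.929 -0.195] turn [-0.     0.     0.904] | mm [-434.4 -232.3  -48.8] deg [-0.   0.  81.4]
```

>>> apply_moves --pt "-0.87 -0.46 -0.1 0 0 0.37" --pt "-0.87 -0.46 -0.1 0 0 0.37" --pt "-0.87 -0.46 -0.1 0 0 0.37" --pt "-0.87 -0.46 -0.1 0 0 0.37" --pt "-0.87 -0.46 -0.1 0 0 0.37" --claw 0.5

```text
clock: 2.62
tcp_pos: [0.3696, 0.4732, 0.2373]
orientation: [1.326, 2.845, 0.001]
contact_force: [0.3, 0.9, -0.3]
grip_width: 0.0426
gripper_force: 0.0
```

```bash
python3 - <<'E'
from h import *
print(r.get_obs()["joints"])
plan([.54,.305,.26],0.19)
E
```

```text
[-1.18062713  0.33199464  0.21438222  1.7243412  -0.07518176  1.09212796
 -0.24422481]
shift [-0.954  0.089 -0.088] turn [0.002 0.001 0.324] | mm [-238.4   22.2  -22.1] deg [ 0.1  0.1 29.2]
```

>>> apply_moves --pt "-0.95 0.09 -0.09 0 0 0.325" --pt "-0.95 0.09 -0.09 0 0 0.325" --pt "-0.95 0.09 -0.09 0 0 0.325" --pt "-0.95 0.09 -0.09 0 0 0.325" --pt "-0.95 0.09 -0.09 0 0 0.325"

```text
clock: 3.25
tcp_pos: [0.5392, 0.3081, 0.2594]
orientation: [1.998, 2.421, 0.001]
contact_force: [-0.2, 0.4, 1.0]
grip_width: 0.0426
gripper_force: 0.0
```

```bash
python3 - <<'E'
from h import *
f=r.grab_frame("wrist"); save(f,"w1"); o=r.get_obs(); print(o["tcp_pos"],o["joints"],f["eye"])
for t,z in (("pin_mid",.05),("slim_mid",.043),("stub_mid",.035),("pin_rack",0)):
    for l in r.landmark_of(f,t)[:2]: print(t,round(l["conf"],2),np.round(l["point"],1),np.round(atz(f,l["point"],z),4))
E
```

```text
[0.53695361 0.31096163 0.25884194] [-0.92525552  0.3610027   0.39674546  1.6590064  -0.14970872  1.15118058
 -0.29529401] [0.52559136 0.37422629 0.42087027]
slim_mid 0.59 [315. 249.] [0.5521 0.2611 0.043 ]
stub_mid 0.77 [309.  137.1] [0.5274 0.3601 0.035 ]
stub_mid 0.59 [316.3 246.1] [0.5534 0.2618 0.035 ]
pin_rack 0.67 [313.5 186.6] [0.5411 0.3122 0.    ]
```

View pics/w1.png

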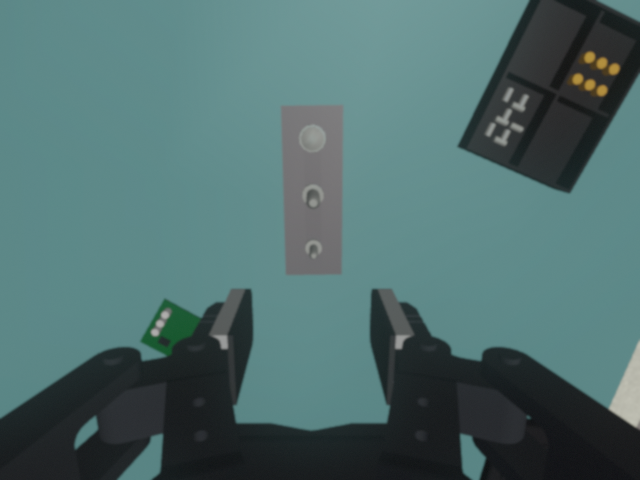

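```bash
python3 - <<'E'
from h import *
f=r.grab_frame("wrist")
print("nose",atz(f,(313.5,203.5),.082),"collar",atz(f,(313,195),.042),"stub",atz(f,(312.5,138),.052),"slimcollar",atz(f,(313.5,247.5),.042))
c=f["pixels"][110:280,260:365]; cv2.imwrite("pics/c1.png",cv2.resize(c[:,:,::-1],None,fx=3.5,fy=3.5,interpolation=cv2.INTER_CUBIC))
E
```

```text
nose [0.53523522 0.31728559 0.082     ] collar [0.53494622 0.31742578 0.042     ] stub [0.52432114 0.3669229  0.052     ] slimcollar [0.54537202 0.26892462 0.042     ]
```

View pics/c1.png

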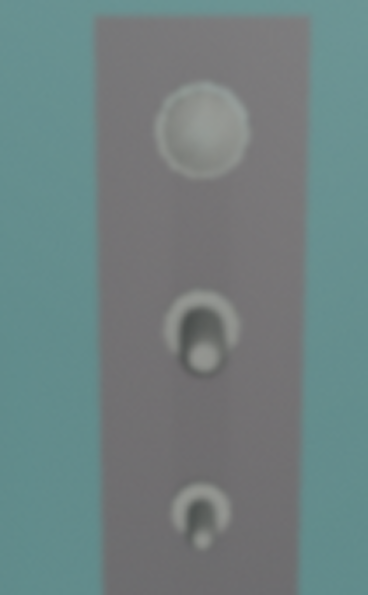

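```bash
python3 - <<'E'
from h import *
f=r.grab_frame("wrist"); o=r.get_obs(); print(o["tcp_pos"],np.abs(o["qvel"]).max(),f["eye"])
g=cv2.cvtColor(f["pixels"],cv2.COLOR_RGB2GRAY)
c=g[110:280,260:365]; cv2.imwrite("pics/c2.png",cv2.resize(c,None,fx=3.5,fy=3.5,interpolation=cv2.INTER_CUBIC))
m=(g>128).astype(np.uint8); m[:,:285]=0; m[:,350:]=0; m[:110]=0; m[280:]=0
n,l,s,ce=cv2.connectedComponentsWithStats(m)
for i in range(1,n):
    if s[i,4]>8: print(s[i],ce[i].round(1),atz(f,ce[i],.082).round(4),atz(f,ce[i],.042).round(4))
plan([.53,.32,.047],.19)
E
```

```text
[0.53472797 0.31371057 0.2585126 ] 0.008287834378373939 [0.52076999 0.3797748  0.4200557 ]
[285 110  65 119 571] [324.  139.7] [0.5332 0.3683 0.082 ] [0.5347 0.3669 0.042 ]
[304 133  28  28 599] [317.5 146.2] [0.5293 0.3624 0.082 ] [0.5303 0.3603 0.042 ]
[307 193  21  17 143] [317.3 199.2] [0.5378 0.3211 0.082 ] [0.5398 0.3142 0.042 ]
[315 208   7   7  41] [317.8 211. ] [0.5401 0.3117 0.082 ] [0.5423 0.3036 0.042 ]
[309 248  17  13 105] [317.1 253.2] [0.5469 0.2761 0.082 ] [0.55   0.2638 0.042 ]
[316 262   4   4  13] [317.4 263.6] [0.549  0.2671 0.082 ] [0.5523 0.2538 0.042 ]
shift [ 0.028 -0.013  0.846] turn [-0.    -0.     0.007] | mm [  7.   -3.3 211.5] deg [-0.  -0.   0.6]
```

View pics/c2.png

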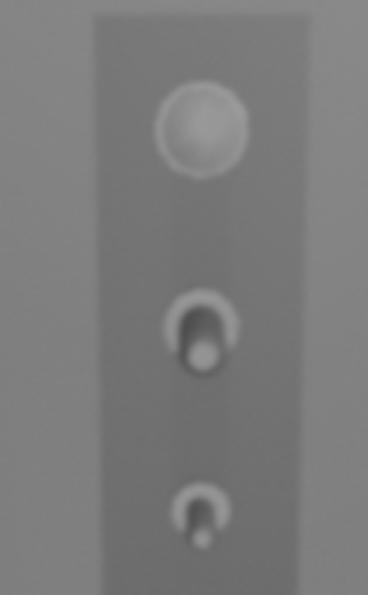

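```bash
python3 - <<'E'
from h import *
plan([.540,.311,.047],.185)
E
```

```text
shift [-0.015  0.019  0.846] turn [-0.   -0.    0.01] | mm [ -3.8   4.7 211.5] deg [-0.  -0.   0.9]
```

>>> apply_moves --pt "-0.015 0.019 0.2 0 0 0.01" --pt "-0.015 0.019 0.4 0 0 0.01" --pt "-0.015 0.019 0.6 0 0 0.01" --pt "-0.015 0.019 0.6 0 0 0.01" --pt "-0.015 0.019 0.6 0 0 0.01"

```text
clock: 4.22
tcp_pos: [0.5421, 0.3103, 0.1105]
orientation: [2.009, 2.415, 0.003]
contact_force: [0.9, -0.3, 0.3]
grip_width: 0.043
gripper_force: 0.0
```

```bash
python3 - <<'E'
from h import *
f=r.grab_frame("wrist"); save(f,"w3"); o=r.get_obs(); print(o["tcp_pos"],np.abs(o["qvel"]).max())
plan([.540,.311,.047],.185)
print(proj(f,[.54,.311,.082]),proj(f,[.54,.311,.044]))
E
```

```text
[0.54269036 0.31051447 0.11119535] 0.01029167313269689
shift [ 0.003 -0.011  0.257] turn [ 0.002 -0.001 -0.001] | mm [ 0.9 -2.8 64.2] deg [ 0.2 -0.1 -0.1]
[307.6146939  265.48932102] [307.98554364 243.29773963]
```

View pics/w3.png

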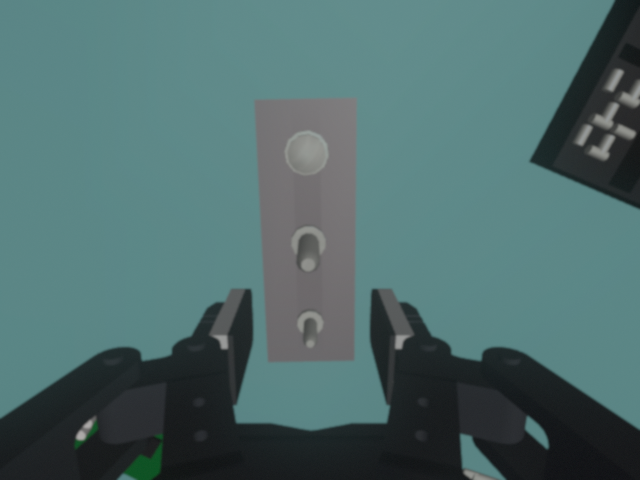

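>>> apply_moves --pt "0.003 -0.011 0.12 0 0 0" --pt "0.003 -0.011 0.2 0 0 0" --pt "0.003 -0.011 0.25 0 0 0" --pt "0.003 -0.011 0.25 0 0 0"

```text
clock: 4.78
tcp_pos: [0.5383, 0.3095, 0.0458]
orientation: [-2.01, -2.414, 0.001]
contact_force: [0.3, -0.4, -0.0]
grip_width: 0.0424
gripper_force: 0.0
```

>>> apply_moves --pt "0 0 0 0 0 0" --pt "0 0 0 0 0 0" --pt "0 0 0 0 0 0" --pt "0 0 0 0 0 0" --claw 0 --newtons 60

```text
clock: 5.28
tcp_pos: [0.5392, 0.31, 0.047]
orientation: [2.01, 2.414, 0.003]
contact_force: [0.8, 0.1, 4.8]
grip_width: 0.0085
gripper_force: 58.7
```

```bash
python3 - <<'E'
from h import *
o=r.get_obs(); print({k:np.round(v,4) for k,v in o.items()})
plan([.540,.311,.047],.185)
E
```

```text
{'clock': np.float64(5.275), 'joints': array([-0.8561,  0.601 ,  0.3192,  1.831 , -0.2635,  0.7493, -0.2129]), 'qvel': array([-0.0012,  0.0001, -0.0011,  0.0002,  0.0002, -0.0006,  0.0019]), 'tau': array([-1.87700e-01, -5.43663e+01,  6.19950e+00, -1.89141e+01,
       -4.05000e-02,  1.36400e-01, -5.00000e-04]), 'tcp_pos': array([0.5392, 0.31  , 0.047 ]), 'orientation': array([2.0096, 2.4141, 0.0027]), 'contact_force': array([0.7549, 0.1012, 4.7576]), 'moment': array([ 0.0189, -0.089 , -0.0211]), 'gripper_force': np.float64(58.7176), 'grip_width': np.float64(0.0085)}
shift [0.003 0.004 0.   ] turn [ 0.001 -0.    -0.002] | mm [0.9 1.  0. ] deg [ 0.1 -0.  -0.1]
```

>>> apply_moves --pt "0 0 -0.04 0 0 0" --pt "0 0 -0.08 0 0 0" --pt "0 0 -0.12 0 0 0" --pt "0 0 -0.12 0 0 0" --pt "0 0 -0.12 0 0 0"

```text
clock: 5.9
tcp_pos: [0.5382, 0.3096, 0.0761]
orientation: [-2.009, -2.415, 0.0]
contact_force: [-0.8, 0.2, -1.2]
grip_width: 0.0081
gripper_force: 58.6
```

```bash
python3 - <<'E'
from h import *
f=r.grab_frame("wrist"); g=r.grab_frame("scene"); o=r.get_obs(); print(o["tcp_pos"],o["grip_width"],o["gripper_force"],o["contact_force"],o["moment"])
a=cv2.resize(f["pixels"][200:480,180:460],(400,400)); p=proj(g,o["tcp_pos"]).astype(int); print(p)
b=cv2.resize(g["pixels"][p[1]-50:p[1]+50,p[0]-50:p[0]+50],(400,400),interpolation=cv2.INTER_CUBIC)
save(dict(pixels=np.hstack([a,b])),"lift")
E
```

```text
[0.53802592 0.3095083  0.07577288] 0.008356242518635312 58.55117082595825 [-0.57672351  0.81018513 -0.47965247] [ 0.01851318  0.01157318 -0.02556669]
[496 204]
```

View pics/lift.png

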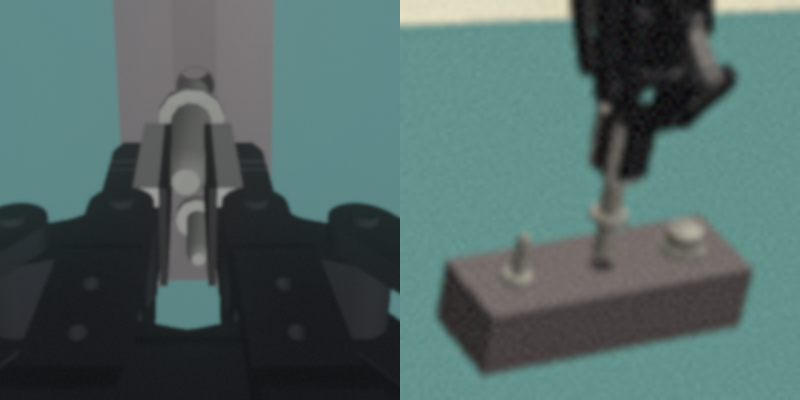

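```bash
python3 - <<'E'
from h import *
plan([.538,.309,.2],.185)
plan([.532,.07,.2],.15)
plan([.53,-.17,.2],.12)
E
```

```text
shift [-0.002 -0.001 -0.497] turn [-0.     0.    -0.001] | mm [  -0.5   -0.2 -124.2] deg [-0.   0.  -0.1]
shift [-0.938 -0.198 -0.496] turn [-0.     0.     0.021] | mm [-234.5  -49.5 -124.1] deg [-0.   0.   1.9]
shift [-1.88  -0.38  -0.496] turn [-0.    0.    0.04] | mm [-470.1  -95.1 -124. ] deg [-0.   0.   3.6]
```

>>> apply_moves --pt "0 0 -0.2 0 0 0" --pt "0 0 -0.4 0 0 0" --pt "-0.2 -0.04 -0.5 0 0 0.01" --pt "-0.42 -0.09 -0.5 0 0 0.02" --pt "-0.65 -0.14 -0.5 0 0 0.02"

```text
clock: 6.62
tcp_pos: [0.5333, 0.142, 0.2014]
orientation: [2.047, 2.383, 0.001]
contact_force: [0.2, -0.3, 0.3]
grip_width: 0.008
gripper_force: 58.6
```

>>> apply_moves --pt "-0.24 -0.05 0 0 0 0" --pt "-0.48 -0.1 0 0 0 0.01" --pt "-0.72 -0.15 0 0 0 0.02" --pt "-0.9 -0.18 0 0 0 0.02" --pt "-1 -0.2 0 0 0 0.02"

```text
clock: 7.25
tcp_pos: [0.5209, -0.1143, 0.2011]
orientation: [2.089, 2.346, -0.001]
contact_force: [0.6, 1.0, -1.1]
grip_width: 0.0083
gripper_force: 58.6
```

```bash
python3 - <<'E'
from h import *
plan([.53,-.17,.2],.12)
E
```

```text
shift [-0.226  0.01   0.005] turn [-0.     0.    -0.002] | mm [-56.4   2.6   1.2] deg [-0.   0.  -0.2]
```

>>> apply_moves --pt "-0.12 0.01 0 0 0 0" --pt "-0.22 0.01 0 0 0 0" --pt "-0.22 0.01 0 0 0 0" --pt "-0.22 0.01 0 0 0 0"

```text
clock: 7.75
tcp_pos: [0.5305, -0.1646, 0.2008]
orientation: [-2.083, -2.35, 0.0]
contact_force: [0.3, -0.2, -0.8]
grip_width: 0.0081
gripper_force: 58.6
```

```bash
python3 - <<'E'
from h import *
f=r.grab_frame("wrist"); o=r.get_obs(); print(o["tcp_pos"],o["grip_width"],o["contact_force"],o["moment"],np.abs(o["qvel"]).max()); np.savez("f1.npz",**{k:np.array(v) for k,v in f.items()})
for t,z in (("hole_mid",.082),("hole_floor",.058),("twin_pin",.082),("pin_mid",.203)):
    for l in r.landmark_of(f,t)[:2]: print(t,round(l["conf"],2),np.round(l["point"],1),np.round(atz(f,l["point"],z),4))
g=r.grab_frame("scene"); save(g,"s2"); np.savez("g1.npz",**{k:np.array(v) for k,v in g.items()})
M=R.from_rotvec(o["orientation"]).as_matrix()
for d in (-.029,.003,.035): 
    X=o["tcp_pos"]+[0,0,d]; print(d,proj(f,X),proj(g,X))
p=proj(g,o["tcp_pos"]).astype(int)
b=cv2.resize(g["pixels"][p[1]-40:p[1]+40,p[0]-40:p[0]+40],(480,480),interpolation=cv2.INTER_CUBIC)
save(dict(pixels=np.hstack([f["pixels"][:,160:480],b])),"over"); print(p)
E
```

```text
[ 0.53066524 -0.16417428  0.20085722] 0.00814026306480496 [ 0.16330061 -0.69650642 -0.50969248] [0.03928809 0.00867207 0.00234932] 0.008205776266036115
hole_mid 0.89 [296.3 138.1] [ 0.5138 -0.1093  0.082 ]
hole_floor 0.84 [296.4 138. ] [ 0.5131 -0.1102  0.058 ]
twin_pin 0.92 [418.4 354.7] [ 0.6217 -0.2551  0.082 ]
pin_mid 0.55 [311.1 290.1] [ 0.53   -0.1635  0.203 ]
-0.029 [312.3708329  266.46347258] [269.18898583 172.90692574]
0.003 [312.57738294 292.66710978] [268.48271628 158.51502784]
0.035 [312.87516139 330.44428968] [267.75302786 143.64591574]
[268 159]
```

View pics/over.png

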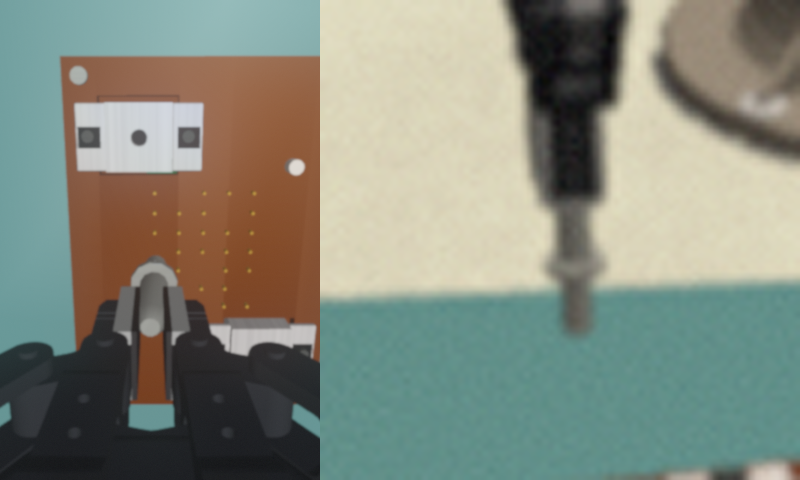

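```bash
python3 - <<'E'
from h import *
f=r.grab_frame("wrist"); o=r.get_obs()
m=r.outline_of(f,"pin"); print(len(m),[ (x["conf"],x["rect"]) for x in m])
m=m[0]["pixels"]
for y in range(250,350,5):
    xs=np.where(m[y])[0]
    if len(xs): print(y,xs.min(),xs.max(),(xs.min()+xs.max())/2)
i=f["pixels"].astype(int)
print("sat rows")
for y in (258,262,266,300,310,320):
    s=i[y].max(1)-i[y].min(1); print(y,i[y,298:332].sum(1)//3, s[298:332])
# hole
g=cv2.cvtColor(f["pixels"],cv2.COLOR_RGB2GRAY)
mm=np.zeros_like(g); mm[125:150,285:312]=g[125:150,285:312]<110
ys,xs=np.nonzero(mm); c=(xs.mean(),ys.mean()); print("hole",c,len(xs),xs.min(),xs.max(),ys.min(),ys.max(),atz(f,c,.082))
E
```

```text
1 [(0.79, [290.4, 255.9, 49.7, 78.8])]
260 308 324 316.0
265 300 327 313.5
270 296 332 314.0
275 293 335 314.0
280 292 337 314.5
285 291 336 313.5
290 301 322 311.5
295 301 322 311.5
300 301 322 311.5
305 300 323 311.5
310 300 323 311.5
315 300 322 311.0
320 300 322 311.0
325 300 323 311.5
330 300 323 311.5
335 306 315 310.5
sat rows
258 [ 81  82  82  82  83  83  83  83  83  83  82  82  82  84  87  90  93  96
  98 101 103 104 104 102  99  95  89  85  84  84  84  83  84  83] [87 87 86 86 86 86 85 84 79 65 45 25 15 10  9  9  8  7  7  8  8  8 13 21
 33 50 68 81 86 86 86 87 86 88]
262 [ 82  81  83  83  85  84  87  90  93 100 107 113 117 117 117 116 115 114
 113 113 113 112 111 110 107 104 101  95  90  86  84  83  83  83] [85 83 81 76 69 62 52 36 21 10  6  6  5  6  4  5  4  4  4  4  4  5  5  5
  6 11 21 42 65 79 85 85 86 86]
266 [ 93 107 117 128 138 147 154 157 160 160 160 160 160 161 161 161 161 161
 160 161 161 161 161 161 159 155 150 141 128 115 106  99  93  89] [28 12  8  6  5  6  6  6  6  6  6  7  5  6  6  6  6  6  6  6  6  6  5  5
  5  4  3  3  5 11 20 33 51 67]
300 [ 45  55  71  80  86  88  90  93  95  95  98 100 101 102 104 104 104 106
 106 107 106 107 108 103  91  69  51  42  42  47  64  85  99 103] [ 7  6  4  5  6  6  5  5  6  5  5  5  5  5  5  5  5  5  5  5  4  6  5  4
  5  6  9 10 10  9  5  4  4  3]
310 [ 51  69  85  94  96  98 101 104 107 110 112 113 115 116 116 116 117 117
 118 116 115 115 114 113 106  90  62  44  40  41  47  65  86 100] [5 5 4 4 4 4 4 5 5 5 4 4 5 5 5 5 5 4 5 5 4 5 4 5 5 5 6 8 9 8 6 5 3 2]
320 [ 57  77  94 104 116 129 141 148 154 156 157 157 156 155 154 154 151 146
 141 137 133 130 127 123 114  95  65  44  40  40  42  48  64  86] [5 4 4 4 5 5 5 4 5 5 5 5 5 5 5 5 5 4 5 5 4 6 4 4 5 6 5 7 7 8 7 6 4 2]
hole (np.float64(298.0206896551724), np.float64(136.77241379310345)) 145 292 304 130 143 [ 0.51511374 -0.10861325  0.082     ]
```

```bash
cat >> h.py <<'E'
def look():
    f=r.grab_frame("wrist"); o=r.get_obs(); M=R.from_rotvec(o["orientation"]).as_matrix()
    print("tcp",o["tcp_pos"].round(4),"rot",R.from_matrix(M).as_rotvec().round(3)); 
    for l in r.landmark_of(f,"hole_mid")[:1]: print("net hole",l["conf"],l["point"])
    q=proj(f,[.515,-.109,.082]).astype(int); g=cv2.cvtColor(f["pixels"],cv2.COLOR_RGB2GRAY)
    w=28; x0,y0=q-w; s=g[y0:y0+2*w,x0:x0+2*w]; n,l,st,ce=cv2.connectedComponentsWithStats((s<110).astype(np.uint8))
    for i in range(1,n):
        if st[i,4]>60: c=ce[i]+[x0,y0]; print("hole",st[i],c.round(1),atz(f,c,.082).round(4))
    m=r.outline_of(f,"pin")[0]["pixels"]
    for y in range(230,350,4):
        xs=np.where(m[y])[0]
        if len(xs): print(y,xs.min(),xs.max(),(xs.min()+xs.max())/2,end=" | ")
    print()
    for d in (-.029,.035): print("exp",d,proj(f,o["tcp_pos"]+M@[0,0,-d]).round(1))
    return f
E
python3 - <<'E'
from h import *
plan([.5205,-.1533,.125],.12)
f=r.grab_frame("top"); g=cv2.cvtColor(f["pixels"],cv2.COLOR_RGB2GRAY)
s=g[258:278,331:350]; print(s.min(),s.max()); ys,xs=np.nonzero(s<(110)); print(len(xs)); c=(xs.mean()+331,ys.mean()+258); print(c,atz(f,c,.082))
E
```

```text
shift [ 0.052 -0.035  0.305] turn [ 0. -0.  0.] | mm [12.9 -8.8 76.2] deg [ 0. -0.  0.]
40 172
19
(np.float64(339.5263157894737), np.float64(268.36842105263156)) [ 0.51487188 -0.10936601  0.082     ]
```

>>> apply_moves --pt "0.05 -0.035 0.15 0.02 0 0" --pt "0.05 -0.035 0.3 0.02 0 0" --pt "0.05 -0.035 0.3 0.02 0 0" --pt "0.05 -0.035 0.3 0.02 0 0" --pt "0.05 -0.035 0.3 0.02 0 0"

```text
clock: 8.82
tcp_pos: [0.5217, -0.1547, 0.1278]
orientation: [-2.073, -2.336, 0.034]
contact_force: [1.2, -0.4, -0.3]
grip_width: 0.0081
gripper_force: 58.7
```

```bash
python3 - <<'E'
from h import *
f=look(); save(f,"w5"); c=f["pixels"][:360,140:500]; cv2.imwrite("pics/w5c.png",cv2.resize(c[:,:,::-1],(600,600)))
E
```

```text
tcp [ 0.5216 -0.1545  0.1276] rot [-2.072 -2.336  0.034]
net hole 0.58 [311.8, 166.3]
hole [ 21  18  18  17 247] [312.5 164.2] [ 0.5151 -0.108   0.082 ]
258 309 321 315.0 | 262 306 324 315.0 | 266 299 328 313.5 | 270 296 332 314.0 | 274 293 335 314.0 | 278 292 337 314.5 | 282 292 337 314.5 | 286 292 335 313.5 | 290 301 321 311.0 | 294 301 321 311.0 | 298 301 321 311.0 | 302 301 322 311.5 | 306 300 322 311.0 | 310 300 322 311.0 | 314 300 322 311.0 | 318 301 322 311.5 | 322 301 322 311.5 | 326 300 323 311.5 | 330 300 322 311.0 | 334 304 317 310.5 | 
exp -0.029 [311.6 266.7]
exp 0.035 [312.  330.9]
```

View pics/w5c.png

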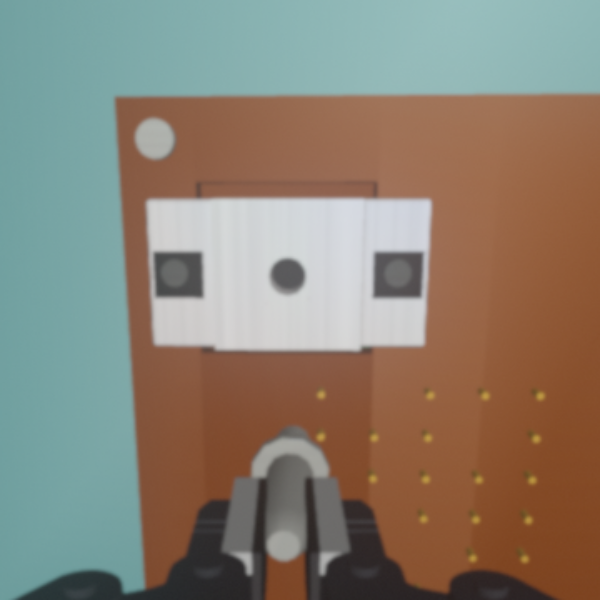

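```bash
python3 - <<'E'
from h import *
f=r.grab_frame("wrist"); o=r.get_obs(); M=R.from_rotvec(o["orientation"]).as_matrix()
ft=atz(f,(315.2,265.7),.0986); h=atz(f,(312.5,164.2),.082); ns=atz(f,(311,328.5),.1626)
print(ft,ns,h,"foot-tcp",(ft-o["tcp_pos"]),"pin axis tilt mm",(ns-ft)[:2]*1e3)
print("in tool",M.T@(ft-o["tcp_pos"]), M.T@(ns-o["tcp_pos"]))
d=h-ft; d[2]=-(.0986-.086); print("move world",d,"tool",(M.T@d)/.25, o["contact_force"],o["moment"])
E
```

```text
[ 0.52183114 -0.15336868  0.0986    ] [ 0.52165742 -0.15294216  0.1626    ] [ 0.51458783 -0.10762141  0.082     ] foot-tcp [ 0.000793    0.00087177 -0.02836343] pin axis tilt mm [-0.17371985  0.42651814]
in tool [0.00077409 0.00174157 0.02832385] [ 0.00121099 -0.00029914 -0.03564377]
move world [-0.00724331  0.04574727 -0.0126    ] tool [ 0.18514518 -0.00540301  0.05056362] [ 0.12181467  0.09553064 -0.24041092] [-0.03346562  0.00278062 -0.00962062]
```

>>> apply_moves --pt "0.1 -0.005 0 0 0 0" --pt "0.185 -0.005 0.02 0 0 0" --pt "0.185 -0.005 0.05 0 0 0" --pt "0.185 -0.005 0.05 0 0 0" --pt "0.185 -0.005 0.05 0 0 0"

```text
clock: 9.65
tcp_pos: [0.5135, -0.1096, 0.1139]
orientation: [-2.073, -2.333, 0.037]
contact_force: [-0.3, 0.2, -0.1]
grip_width: 0.0079
gripper_force: 58.7
```

>>> apply_moves --pt "0 0 0.01 0 0 0" --pt "0 0 0.02 0 0 0" --pt "0 0 0.02 0 0 0"

```text
clock: 10.02
tcp_pos: [0.5135, -0.1087, 0.1086]
orientation: [-2.071, -2.335, 0.037]
contact_force: [1.7, -1.4, -0.8]
grip_width: 0.0081
gripper_force: 58.6
```

>>> apply_moves --pt "0 0 0.008 0 0 0" --pt "0 0 0.012 0 0 0" --pt "0 0 0.012 0 0 0"

```text
clock: 10.4
tcp_pos: [0.5133, -0.1085, 0.1057]
orientation: [-2.071, -2.335, 0.036]
contact_force: [2.3, -0.7, -0.9]
grip_width: 0.0083
gripper_force: 58.7
```

>>> apply_moves --pt "0 0.002 0.008 0 0 0" --pt "0 0.002 0.016 0 0 0" --pt "0 0.002 0.02 0 0 0" --pt "0 0.002 0.02 0 0 0"

```text
clock: 10.9
tcp_pos: [0.5135, -0.1084, 0.1006]
orientation: [-2.071, -2.335, 0.037]
contact_force: [1.8, -0.4, -1.6]
grip_width: 0.0085
gripper_force: 58.6
```

>>> apply_moves --pt "0 0.002 0.008 0 0 0" --pt "0 0.002 0.014 0 0 0" --pt "0 0.003 0.02 0 0 0" --pt "0 0.003 0.024 0 0 0" --pt "0 0.003 0.024 0 0 0"

```text
clock: 11.52
tcp_pos: [0.5143, -0.1086, 0.0953]
orientation: [-2.071, -2.335, 0.036]
contact_force: [-0.9, 0.2, 7.4]
grip_width: 0.008
gripper_force: 59.6
```

```bash
python3 - <<'E'
from h import *
o=r.get_obs(); print(o["tcp_pos"],o["contact_force"],o["moment"])
E
```

```text
[ 0.51434678 -0.10861221  0.09532933] [-0.89031422  0.17700187  7.41874297] [-0.21555433  0.22044843  0.0033977 ]
```

>>> apply_moves --pt "0 0 0.005 0 0 0" --pt "0 0 0.01 0 0 0" --pt "0 0 0.015 0 0 0" --pt "0 0 0.018 0 0 0" --pt "0 0 0.018 0 0 0" --newtons 100

```text
clock: 12.15
tcp_pos: [0.5144, -0.1087, 0.091]
orientation: [-2.072, -2.335, 0.036]
contact_force: [-0.6, -1.9, 6.8]
grip_width: 0.0066
gripper_force: 98.4
```

>>> apply_moves --pt "0 0 0.003 0 0 0" --pt "0 0 0.006 0 0 0" --pt "0 0 0.006 0 0 0"

```text
clock: 12.52
tcp_pos: [0.5145, -0.1088, 0.0895]
orientation: [-2.072, -2.335, 0.035]
contact_force: [-0.7, -1.0, 7.9]
grip_width: 0.0059
gripper_force: 98.4
```

>>> apply_moves --pt "0 0 0.003 0 0 0" --pt "0 0 0.004 0 0 0" --pt "0 0 0.004 0 0 0"

```text
clock: 12.9
tcp_pos: [0.5145, -0.1088, 0.0889]
orientation: [-2.072, -2.335, 0.035]
contact_force: [-0.3, -1.3, 12.0]
grip_width: 0.0067
gripper_force: 98.9
```

>>> apply_moves --pt "0 0 0.003 0 0 0" --pt "0 0 0.004 0 0 0" --pt "0 0 0.004 0 0 0"

```text
clock: 13.28
tcp_pos: [0.5146, -0.109, 0.0887]
orientation: [-2.072, -2.335, 0.034]
contact_force: [-4.4, 0.3, 19.9]
grip_width: 0.0065
gripper_force: 100.0
```

>>> apply_moves --pt "0 0 0.003 0 0 0" --pt "0 0 0.004 0 0 0" --pt "0 0 0.004 0 0 0"

```text
clock: 13.65
tcp_pos: [0.5148, -0.1091, 0.0885]
orientation: [-2.072, -2.334, 0.033]
contact_force: [-7.5, 0.7, 29.7]
grip_width: 0.0064
gripper_force: 101.2
```

>>> apply_moves --pt "0 0 0.003 0 0 0" --pt "0 0 0.003 0 0 0" --pt "0 0 0.003 0 0 0"

```text
clock: 14.02
tcp_pos: [0.5149, -0.1092, 0.0885]
orientation: [-2.073, -2.334, 0.032]
contact_force: [-8.6, 1.5, 36.8]
grip_width: 0.0061
gripper_force: 102.0
```

>>> apply_moves --pt "0 -0.001 -0.004 0 0 0" --pt "0 -0.002 -0.008 0 0 0" --pt "0 -0.002 -0.009 0 0 0" --pt "0 -0.002 -0.009 0 0 0"

```text
clock: 14.52
tcp_pos: [0.5147, -0.1091, 0.0888]
orientation: [-2.073, -2.336, 0.034]
contact_force: [-1.6, -1.1, 13.7]
grip_width: 0.006
gripper_force: 99.0
```

>>> apply_moves --pt "0 0 0 0 0 0" --pt "0 0 0 0 0 0" --pt "0 0 0 0 0 0" --pt "0 0 0 0 0 0" --claw 0.5

```text
clock: 15.02
tcp_pos: [0.5131, -0.1083, 0.087]
orientation: [-2.07, -2.334, 0.037]
contact_force: [0.0, -0.2, -0.8]
grip_width: 0.0428
gripper_force: 0.0
```

Released; retreat straight up and check.

>>> apply_moves --pt "0 0 -0.12 0 0 0" --pt "0 0 -0.3 0 0 0" --pt "-0.1 0 -0.5 0 0 0" --pt "-0.2 0 -0.5 0 0 0" --pt "-0.2 0 -0.5 0 0 0"

```text
clock: 15.65
tcp_pos: [0.5231, -0.1595, 0.2127]
orientation: [-2.075, -2.332, 0.036]
contact_force: [0.1, 0.6, -0.9]
grip_width: 0.0428
gripper_force: 0.0
```

```bash
python3 - <<'E'
from h import *
f=r.grab_frame("wrist"); g=r.grab_frame("scene")
for n,p in (("exp new",[.515,-.109]),("exp twin",[.622,-.255])):
    print(n,[proj(g,p+[z]).round(1).tolist() for z in (.124,.086)],[proj(f,p+[z]).round(1).tolist() for z in (.124,.086)])
a=cv2.resize(f["pixels"][60:260,210:410],(400,400),interpolation=cv2.INTER_CUBIC); b=cv2.resize(g["pixels"][165:295,190:350],(400,325),interpolation=cv2.INTER_CUBIC)
save(dict(pixels=np.hstack([a,np.vstack([b,np.zeros((75,400,3),np.uint8)])])),"end")
print(r.get_obs()["tcp_pos"])
E
```

```text
exp new [[297.3, 188.2], [297.6, 203.9]] [[312.7, 149.9], [314.2, 146.1]]
exp twin [[222.6, 222.1], [224.3, 238.5]] [[444.7, 387.5], [431.0, 357.1]]
[ 0.52269509 -0.15687834  0.21152461]
```

View pics/end.png

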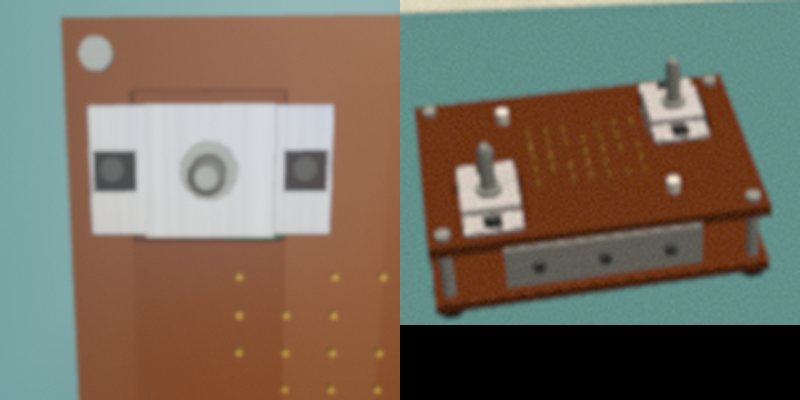

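The new pin stands upright with its collar on the block (left crop, around 208,170) and looks the same as the twin. The gripper is clear of it.

```bash
python3 -c "
from bench import r
print(r.hand_in())"
```

```text
the job is handed in; nothing more can be done
None
```

The matching pin is pressed in until its collar sits on the empty block and the gripper has let go; the push peaked at about 37 N, the other pins and bench items were not touched, and the job is handed in at about 16 s.

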